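# Load the green stone blank onto the engraver's part-present pin

## Task

On this antler-and-stone craft stall, load the green stone blank into the engraver's nest: lay it flat on the white pad, centred over the brass sensing pin and lengthwise between the two blue rails, so that it alone holds the pin down. Set it down rather than dropping it, let go and move clear, and leave the grey slate blank of the same shape where it lies.

Things in the scene. Friction and masses are not known exactly. Their poses are not given: they have to be found in the camera images.
- green_center (a point): centre of the green stone blank to load, 15 mm above its underside: a slab with half-round ends, 72 mm long (x), 40 wide (y), 30 high (z up), about 0.2 kg, loose on a 3 mm magenta board, near a grey slate blank and a pale round antler slice. Grip it from above across the 40 mm width, on its straight sides (32 mm long)
- slate_center (a point): the grey slate blank, same shape, size and weight as the green one, loose on the magenta board; this point is its centre. Not to be moved.
- nest_pad (a point): centre of the white pad's top, 22 mm above the table, where the pin comes through; z up, x along the pad. The fixed nest is a dark grey plate 150 x 110 x 20 mm (x, y, z) with the pad, 100 x 60 x 2 mm, on it. Blue rails 10 mm high above the pad cross its x ends, 100 mm free between them; the y sides are open. A seated blank's centre is 15 mm above this point, its length along x, either way round
- pin (a joint): the brass sensing pin, 10 mm across, in the middle of the white pad, on a soft vertical spring (about 0.4 to 0.6 N, less than the blank's own weight). 0 = up, standing 6 mm above the pad; grows downward in m; about 0.006 when a blank lies flat on the pad over it.
Mind the look-alikes: they are no part of the job. Of the things that look like the part that bears green_center, the largest one is meant.

How it is judged:
By the outcome, as a careful person would: the job done as asked, in the order asked, and still so for the second after the job is handed in, with the robot touching nothing.
It also fails if it takes over 35 s, if anything falls off the work surface, if the arm or the gripper's body presses on something with over 40 N, if the wrist force passes 120 N, or if a joint passes its speed limit or range.

## Robot

A 6-joint arm with a two-finger parallel gripper is mounted at the origin on the work surface. World frame = base frame: x ahead of the robot, y to its left, z up, the work surface at z = 0. Lengths are in m, angles in degrees, forces in N, time in s.
With the tool pointing down it reaches from about 0.4 to 0.825 m from the base axis. Payload 7 kg.
Tool frame: the origin (TCP) lies between the finger pads; the fingertips stand 19 mm ahead of it and the grasp point (between the pads) is the TCP; z points along the fingers, y is the line along which they close (so a half turn about z gives the same grasp; the last joint's range is limited). The gripper opens to 88 mm and grips with 3 to 60 N. Pads are 19 mm wide; open, the fingers measure 130 mm over their backs; the gripper's body (78 mm by 193 mm) begins 47 mm behind the grasp point.
Start: joints at [-48.466, 20.546, 0.682, 0, -70.136, -16.507], TCP at [0.286, -0.612, 0.246] pointing down, gripper open.
Joint ranges: [-176.03, 176.03], [-82.01, 121.73], [-58.28, 71.71], [-173.87, 95.51], [-174.79, -0.11], [-173.66, 173.66]. Speed limits (degrees/s): [136.94, 136.94, 172.46, 180, 180, 180].

## Interface

Orientations are given as [roll, pitch, yaw] about the fixed x, y, z axes, in that order (R = Rz(yaw) Ry(pitch) Rx(roll)).
In Python, from plant import get_obs, snapshot, close_job, spot_in, spot_point gives the robot as it stands.
- The arm moves only by the tool play_rows, never from a script. Its argument "plan" is a list of rows, each a list of 6 numbers: the shift along the tool's x, y, z in cm, then the turn, a rotation vector about the tool's x, y, z in degrees. A call has 1 to 20 rows; each row shifts and turns the commanded pose from where the row before left it, along the tool's axes as they then stand; what a row does not reach is not made up. A row lasts 1/12 s, in which the tool goes at most 41.7 mm and 7.16 degrees, less where a joint would pass 70% of its speed; a pose out of reach is approached as far as the arm can. A call is refused whole if a number of a shift passes 4.17 or a number of a turn 7.16, either way. A call with a gripper value outside its range is refused whole. "grip" is the finger opening in cm, from 0 to 8.76, set as the call begins (left out, the last holds). The fingers move at their own pace and stop on an object; the grip force is fixed at half the most. Time passes only in rows, so rows that do not move let the fingers close. It gives the time, the measured TCP pose, the force, the opening and the grip force at its end, in the units of the state.
- get_obs(): the state, without advancing time (a new reading comes with each control period).
- snapshot(name): name is "scene" or "top" or "wrist"; returns a dict with "frame" (384x512x3 uint8, red, green, blue), "fx", "fy", "cx", "cy" (pixels), "k1" (the pictures are not rectified: a ray, as slopes to the right and down, at radius r is drawn at 1 + k1 r^2 times it, then the intrinsics apply), "position" and "attitude" of the camera in the world. Camera axes: x right, y down, z forward; pixel columns grow to the right and rows downward; lengths in m; the calibration is good to about 2 mm. A picture is of the moment at which its call begins. There is no depth.
- close_job(): hands the job in; it is judged then, once.
Trained networks look in the newest picture that a camera, given by its name, has taken for a name from the list of things; names that differ only in an ending like _2 or _b are one class to them, and where a whole thing is asked for, a point or a joint stands for the part that bears it (a point fixed in the world has none). Each returns a list of dicts, best first, with "score" (0 to 1); they miss things now and then, are a little off and sometimes report something else, mostly with a low value. They report only what shows in the picture. A call takes as long as a camera call. They do not tell look-alikes from the thing itself.
- spot_in(camera, thing): "position" ([x, y, z] in m, in world coordinates, good to about 4 mm: the middle of the surface that is visible of it).
- spot_point(camera, thing): "position" ([x, y, z] in m, in world coordinates, good to about 4 mm: a listed point, or the origin of a listed thing).
The state is a dict: "clock": time; "joint_pos": joint angles; "qvel": joint speeds; "tau": joint torques, N m; "tool_pos": TCP position; "orientation": TCP orientation; "force": force on the tool from outside, world axes, zero at the start; "moment": the same for the moment, N m; "opening": finger opening in m; "gripper_force": force on a finger pad.
Only numpy, scipy, OpenCV 4.12 (cv2) and the standard library are available. Lean on these libraries where they do the work, as an engineer would, in place of code of your own. Each camera call takes 0.05 s, during which the arm holds its last target. There are 200 camera calls.

## Working session

There is one attempt and no reset: what is moved stays moved. The work goes in short steps, Python scripts to look and compute and a tool call to move; the robot and the scene stay as the last step left them, time stands still between calls to the robot, and variables do not carry over. Pictures are saved under pics/ and viewed, at most 10 in all, crops included, and the job is handed in when it is done.

Besides the shell and the picture viewer there is one more tool, called after "Emit:" as name(argument=value, ...), one argument or row to a line, values as JSON. play_rows: Moves the arm, as the interface text tells. Its arguments: {"type":"object","properties":{"plan":{"type":"array","items":{"type":"array","items":{"type":"number"}}},"grip":{"type":"number"}},"required":["plan"]}

```bash
mkdir -p pics; cat > h.py <<'E'
import numpy as np, cv2
from plant import *
from scipy.spatial.transform import Rotation as R
def rot(a):
    a=np.array(a,float)
    return a if a.shape==(3,3) else R.from_euler('xyz',a,degrees=True).as_matrix()
def save(s,n,crop=None):
    f=s['frame'][:,:,::-1]
    if crop: x0,y0,x1,y1=crop; f=cv2.resize(f[y0:y1,x0:x1],None,fx=3,fy=3,interpolation=cv2.INTER_CUBIC)
    cv2.imwrite(f'pics/{n}.png',f)
def px2w(s,u,v,z):
    x=np.array([(u-s['cx'])/s['fx'],(v-s['cy'])/s['fy']]);y=x.copy()
    for _ in range(20): y=x/(1+s['k1']*(y@y))
    d=rot(s['attitude'])@np.array([*y,1]);p=np.array(s['position'])
    return p+d*(z-p[2])/d[2]
def w2px(s,w):
    c=rot(s['attitude']).T@(np.array(w)-s['position']);y=c[:2]/c[2];y=y*(1+s['k1']*(y@y))
    return np.array([s['cx']+s['fx']*y[0],s['cy']+s['fy']*y[1]])
E
python3 - <<'E'
from h import *
ims=[]
for c in ['scene','top']:
    s=snapshot(c); print(c,s['position'],s['attitude'],s['fx'],s['k1'])
    save(s,c+'0')
    for t in ['green_center','slate_center','nest_pad','pin']:
        print(t,[(np.round(d['position'],3),round(d['score'],2),w2px(s,d['position']).round()) for d in spot_point(c,t)])
print(get_obs())
E
```

```text
scene [1.14447809 0.07479284 0.93648674] [-148.80122529    0.82661728   96.48486877] 409.26711975527706 -0.06970997423570367
green_center [(array([ 0.606, -0.164,  0.018]), 0.97, array([192., 199.])), (array([ 0.768, -0.147,  0.01 ]), 0.59, array([187., 257.])), (array([0.454, 0.085, 0.009]), 0.58, array([290., 163.]))]
slate_center [(array([ 0.498, -0.266,  0.021]), 0.92, array([163., 162.])), (array([ 0.605, -0.166,  0.018]), 0.73, array([191., 199.]))]
nest_pad [(array([0.504, 0.252, 0.022]), 0.58, array([350., 180.]))]Traceback (most recent call last):
  File "<stdin>", line 7, in <module>
ValueError: it knows: green_center, nest_pad, slate_center
```

View pics/scene0.png

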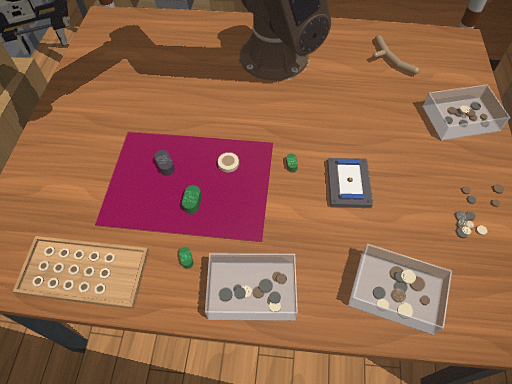

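```bash
python3 - <<'E'
from h import *
s=snapshot('top'); print(s['position'],s['attitude'],s['fx'],s['k1'])
save(s,'top0')
for t in ['green_center','slate_center','nest_pad']:
        print(t,[(np.round(d['position'],3),round(d['score'],2),w2px(s,d['position']).round()) for d in spot_point('top',t)])
o=get_obs();print(o['clock'],o['tool_pos'],o['orientation'],o['opening'])
E
```

```text
[0.55349618 0.0061107  1.07538026] [-1.77583583e+02 -1.13677727e-02 -9.14687410e+01] 443.2660617830747 0.022829150852639663
green_center [(array([ 0.605, -0.163,  0.017]), 0.85, array([332., 186.])), (array([0.452, 0.086, 0.01 ]), 0.51, array([230., 253.])), (array([ 0.767, -0.151,  0.008]), 0.5, array([325., 120.]))]
slate_center [(array([ 0.497, -0.27 ,  0.019]), 0.81, array([379., 231.]))]
nest_pad [(array([0.503, 0.245, 0.024]), 0.93, array([161., 234.]))]
0.4 [ 0.28549442 -0.61157031  0.24545368] [ 1.79988350e+02 -4.79667137e-04 -1.54974121e+02] 0.08780348650475865
```

View pics/top0.png

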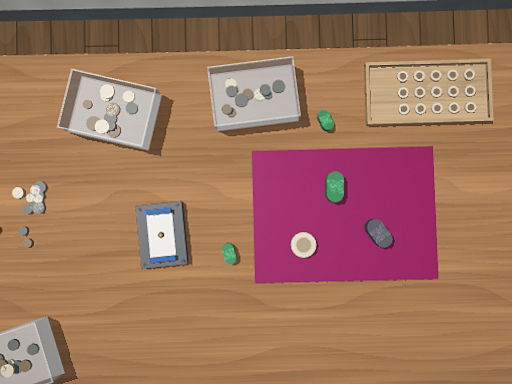

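Scene shows: green candidates in the top view are the large one on the board (335,187), a small one (326,120) and a small one (230,253). The slate is at (379,233) and the nest at (161,235). I choose (335,187), the largest. Next I check it in a crop and measure yaw.

```bash
cat > m.py <<'E'
from h import *
def rect(s,lo,hi,z,box,sat=None):
    h=cv2.cvtColor(s['frame'],cv2.COLOR_RGB2HSV)
    m=cv2.inRange(h,np.array(lo),np.array(hi));k=np.zeros_like(m);x0,y0,x1,y1=box;k[y0:y1,x0:x1]=255
    m&=k;v,u=np.nonzero(m)
    P=np.array([px2w(s,a,b,z)[:2] for a,b in zip(u,v)])
    P=P.astype(np.float32)*1000
    (c,wh,a)=cv2.minAreaRect(P)
    if wh[0]<wh[1]: a+=90;wh=wh[::-1]
    e,w=np.linalg.eigh(np.cov(P.T)); 
    return len(u),np.round(c,1),P.mean(0).round(1),np.round(wh,1),round((a+90)%180-90,1),round((np.degrees(np.arctan2(w[1,1],w[0,1]))+90)%180-90,1)
E
python3 - <<'E'
from m import *
s=snapshot('top')
save(s,'topc',(130,100,400,280))
print('green',rect(s,(40,60,30),(90,255,255),.033,(310,160,365,215)))
print('slate',rect(s,(0,0,0),(179,110,130),.033,(360,210,400,255)))
print('blue',rect(s,(100,120,40),(125,255,255),.032,(130,195,195,275)))
print('pad',rect(s,(0,0,170),(179,60,255),.022,(130,195,195,275)))
E
```

```text
green (482, array([ 603.7, -164.7]), array([ 603.3, -165.6], dtype=float32), array([68.4, 42.3]), -1.9, np.float64(-3.4))
slate (506, array([ 492.9, -264.5]), array([ 493.1, -264.6], dtype=float32), array([75.6, 44.1]), 35.0, np.float64(39.1))
blue (240, array([500.8, 245.6]), array([498.1, 245.5], dtype=float32), array([123. ,  59.2]), 4.1, np.float64(4.3))
pad (1088, array([500.4, 247.2]), array([500. , 247.3], dtype=float32), array([100.3,  62. ]), 4.5, np.float64(5.0))
```

View pics/topc.png

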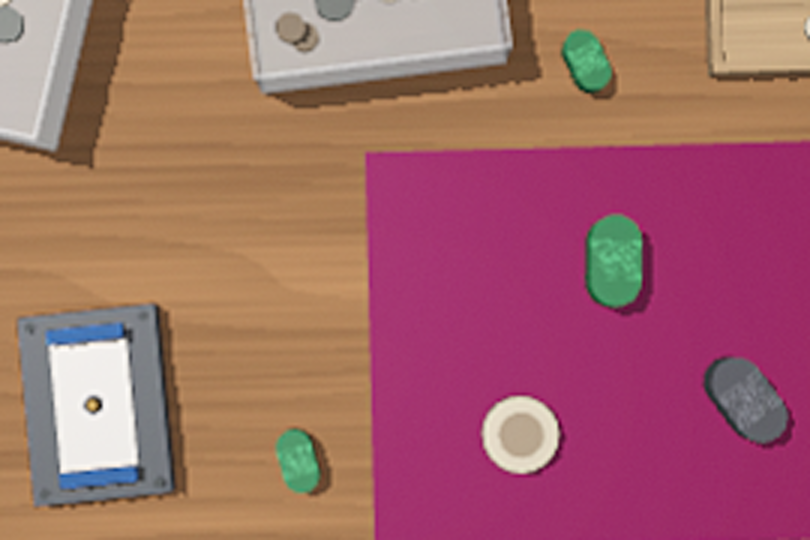

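The crop confirms it: the large green blank with its clear flanks lies on the board at (335,187), yaw about -2°. The nest is at (0.5005, 0.2465), yaw about 4.5°, and the pin is visible. I move above the blank next.

Emit:
play_rows(
  plan=[
    [-3.18,1.8,0.3,0,0,0],
    [-3.18,1.8,0.3,0,0,0],
    [-3.18,1.8,0.3,0,0,0],
    [-3.18,1.8,0.3,0,0,0],
    [-3.18,1.8,0.3,0,0,0],
    [-3.18,1.8,0.3,0,0,0],
    [-3.18,1.8,0.3,0,0,0],
    [-3.18,1.8,0.3,0,0,0],
    [-3.18,1.8,0.3,0,0,0],
    [-3.18,1.8,0.3,0,0,0],
    [-3.18,1.8,0.3,0,0,0],
    [-3.18,1.8,0.3,0,0,0],
    [-3.18,1.8,0.3,0,0,0],
    [-3.18,1.8,0.3,0,0,0],
    [-3.18,1.8,0.3,0,0,0],
    [0,0,0,0,0,6.75],
    [0,0,0,0,0,6.75],
    [0,0,0,0,0,6.75],
    [0,0,0,0,0,6.75],
    [0,0,0,0,0,0],
  ],
  grip=8.76,
)

```text
clock: 2.12
tool_pos: [0.6036, -0.165, 0.2005]
orientation: [180.0, -0.0, 177.7]
force: [0.4, 0.4, 0.5]
opening: 0.0878
gripper_force: 0.0
```

```bash
python3 - <<'E'
from m import *
o=get_obs();print(o['clock'],o['tool_pos'],o['orientation'],o['joint_pos'])
s=snapshot('wrist');save(s,'w1');print(s['position'],s['fx'])
print('green',rect(s,(40,60,30),(90,255,255),.033,(0,0,512,384)))
print([(np.round(d['position'],3),round(d['score'],2),w2px(s,d['position']).round()) for d in spot_point('wrist','green_center')])
E
```

```text
2.1167 [ 0.60358882 -0.1649808   0.2005194 ] [ 1.79999497e+02 -2.27677659e-03  1.77735157e+02] [ 2.56191185e+00  1.77529676e+01 -9.48573776e+00 -7.79474550e-04
 -6.27635210e+01 -9.48263984e+01]
[ 0.53555632 -0.16111037  0.34008952] 274.29501964564287
green (3525, array([556.3, -71.3]), array([546.5, -63.2], dtype=float32), array([393. , 136.5]), -41.6, np.float64(-55.7))
[(array([0.452, 0.086, 0.01 ]), 0.91, array([470.,  38.])), (array([ 0.767, -0.145,  0.01 ]), 0.44, array([276., 290.]))]
```

View pics/w1.png

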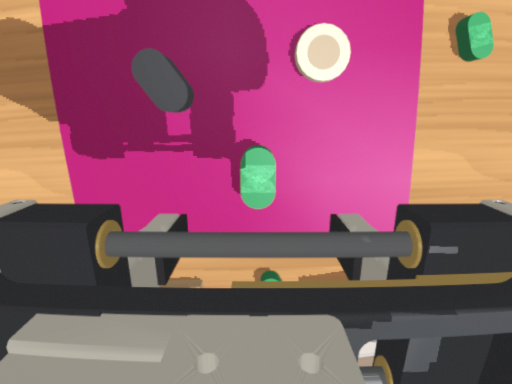

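The wrist view shows the large green blank at (258,178) between the open fingers. The slate (162,80) is well to the side, and the small greens are at (475,37) and (270,280). I refine the pose and give it a check reprojection.

```bash
python3 - <<'E'
from m import *
s=snapshot('wrist')
print('green',rect(s,(40,60,30),(90,255,255),.033,(225,140,290,215)))
h=cv2.cvtColor(s['frame'],cv2.COLOR_RGB2HSV);m=cv2.inRange(h,(40,60,30),(90,255,255))
for v in range(146,212,6):
    u=np.nonzero(m[v,225:290])[0]+225
    if len(u): print(v,u.min(),u.max(),px2w(s,u.min(),v,.033)[:2].round(4),px2w(s,u.max(),v,.033)[:2].round(4), int(h[v,258,2]))
E
```

```text
green (1878, array([ 602.9, -164.4]), array([ 602. , -164.3], dtype=float32), array([72.7, 39.7]), -1.7, np.float64(-2.0))
146 253 262 [ 0.5664 -0.1683] [ 0.5667 -0.1583] 100
152 245 270 [ 0.5728 -0.1775] [ 0.5736 -0.1495] 194
158 242 273 [ 0.5795 -0.1812] [ 0.5805 -0.1463] 194
164 241 275 [ 0.5863 -0.1826] [ 0.5874 -0.1441] 196
170 241 274 [ 0.5932 -0.1829] [ 0.5942 -0.1454] 221
176 241 274 [ 0.6001 -0.1832] [ 0.6012 -0.1455] 236
182 241 274 [ 0.6072 -0.1835] [ 0.6083 -0.1456] 234
188 241 274 [ 0.6143 -0.1838] [ 0.6154 -0.1457] 210
194 241 274 [ 0.6215 -0.1842] [ 0.6226 -0.1458] 191
200 244 271 [ 0.6289 -0.181 ] [ 0.6298 -0.1494] 191
206 250 265 [ 0.6365 -0.1742] [ 0.637  -0.1566] 192
```

Emit:
play_rows(
  plan=[
    [0,0,2,0,0,0],
    [0,0,2,0,0,0],
    [0,0,2,0,0,0],
    [0,0,2,0,0,0],
    [0,0,2,0,0,0],
    [0,0,2,0,0,0],
    [0,0,2,0,0,0],
    [0,0,1,0,0,0],
    [0,0,1,0,0,0],
    [0,0,0.7,0,0,0],
    [0,0,0.65,0,0,0],
    [0,0,0,0,0,0],
    [0,0,0,0,0,0],
  ],
)

```text
clock: 3.35
tool_pos: [0.6038, -0.1652, 0.0274]
orientation: [-180.0, 0.0, 178.1]
force: [0.8, 0.4, 0.7]
opening: 0.0877
gripper_force: 0.0
```

Emit:
play_rows(
  plan=[
    [0,0,0,0,0,0],
    [0,0,0,0,0,0],
    [0,0,0,0,0,0],
    [0,0,0,0,0,0],
    [0,0,0,0,0,0],
    [0,0,0,0,0,0],
    [0,0,0,0,0,0],
    [0,0,0,0,0,0],
    [0,0,0,0,0,0],
    [0,0,0,0,0,0],
  ],
  grip=3,
)

```text
clock: 4.18
tool_pos: [0.6035, -0.1652, 0.0271]
orientation: [-180.0, 0.0, 178.0]
force: [-0.7, 0.7, 0.4]
opening: 0.0399
gripper_force: 30.0
```

Emit:
play_rows(
  plan=[
    [0,0,-0.5,0,0,0],
    [0,0,-1.5,0,0,0],
    [0,0,-2.5,0,0,0],
    [0,0,-2.5,0,0,0],
    [0,0,-2.5,0,0,0],
    [0,0,-2.5,0,0,0],
    [0.84,2.91,0,0,0,0],
    [0.84,2.91,0,0,0,0],
    [0.84,2.91,0,0,0,0],
    [0.84,2.91,0,0,0,0],
    [0.84,2.91,0,0,0,0],
    [0.84,2.91,0,0,0,0],
    [0.84,2.91,0,0,0,0],
    [0.84,2.91,0,0,0,0],
    [0.84,2.91,0,0,0,0],
    [0.84,2.91,0,0,0,0],
    [0.84,2.91,0,0,0,0],
    [0.84,2.91,0,0,0,0],
    [0.84,2.91,0,0,0,0],
    [0.84,2.91,0,0,0,0],
  ],
)

```text
clock: 5.85
tool_pos: [0.4991, 0.2472, 0.1472]
orientation: [-180.0, -0.0, 178.0]
force: [0.6, 0.3, -2.2]
opening: 0.0397
gripper_force: 30.0
```

Emit:
play_rows(
  plan=[
    [0,0,0,0,0,-3.25],
    [0,0,0,0,0,-3.25],
    [0,0,0,0,0,0],
    [0,0,0,0,0,0],
    [0,0,0,0,0,0],
  ],
)

```text
clock: 6.27
tool_pos: [0.4999, 0.2457, 0.147]
orientation: [-180.0, -0.0, -175.6]
force: [0.2, -0.4, -2.7]
opening: 0.0398
gripper_force: 30.0
```

```bash
python3 - <<'E'
from m import *
o=get_obs();print(o['clock'],o['tool_pos'],o['orientation'],o['opening'])
s=snapshot('wrist');save(s,'w2');print(s['position'])
print([(np.round(d['position'],4),round(d['score'],2),w2px(s,d['position']).round()) for d in spot_point('wrist','nest_pad')])
print([(np.round(d['position'],4),round(d['score'],2),w2px(s,d['position']).round()) for d in spot_point('wrist','green_center')])
print(w2px(s,(.5005,.2465,.022)))
t=snapshot('top')
print('green',rect(t,(40,60,30),(90,255,255),o['tool_pos'][2]+.006,(130,180,200,290)))
E
```

```text
6.2667 [0.49991592 0.24567434 0.14704799] [-1.79994717e+02 -1.53484648e-02 -1.75604098e+02] 0.0398408968000158
[0.43207054 0.24180055 0.28662122]
[]
[(array([0.4501, 0.0893, 0.0097]), 0.89, array([105., 125.])), (array([0.4994, 0.2427, 0.1354]), 0.76, array([251., 234.]))]
[257.28203065 188.22037538]Traceback (most recent call last):
  File "<stdin>", line 8, in <module>
  File "m.py", line 8, in rect
    (c,wh,a)=cv2.minAreaRect(P)
             ~~~~~~~~~~~~~~~^^^
cv2.error: OpenCV(4.12.0) /io/opencv/modules/imgproc/src/convhull.cpp:143: error: (-215:Assertion failed) total >= 0 && (depth == CV_32F || depth == CV_32S) in function 'convexHull'
```

View pics/w2.png

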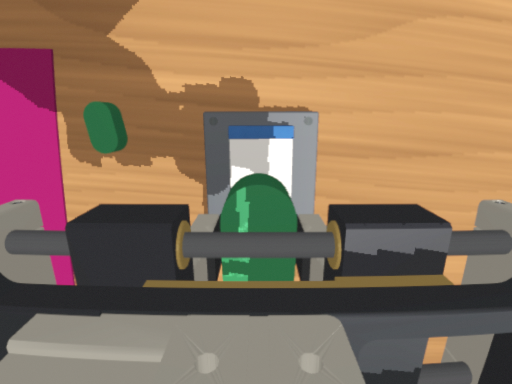

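The wrist view shows the held blank at (258,230) pointing along the nest, the rail at (262,132) and white pad edges at u≈229–293. It looks aligned to a few mm. I measure the nest edges and the blank relative to the gripper.

```bash
python3 - <<'E'
from m import *
s=snapshot('wrist');h=cv2.cvtColor(s['frame'],cv2.COLOR_RGB2HSV)
b=cv2.inRange(h,(100,130,40),(125,255,255))
b[:, :200]=0;b[:,330:]=0;b[150:]=0
v,u=np.nonzero(b);print('rail px',u.min(),u.max(),v.min(),v.max())
for uu in range(232,295,12):
    c=np.nonzero(b[:,uu])[0]
    if len(c): print('rail',uu,c.min(),c.max(),px2w(s,uu,c.min()-.5,.032)[:2].round(4),'in',px2w(s,uu,c.max()+.5,.032)[:2].round(4))
for v in range(142,172,6):
    w=(h[v,:,1]<45)&(h[v,:,2]>120)
    u=np.nonzero(w[215:310])[0]+215
    print('pad',v,u.min(),u.max(),px2w(s,u.min()-.5,v,.022)[:2].round(4),px2w(s,u.max()+.5,v,.022)[:2].round(4))
g=cv2.inRange(h,(40,60,20),(90,255,255))
zb=get_obs()['tool_pos'][2]-.024
for v in range(172,206,5):
    u=np.nonzero(g[v,200:320])[0]+200
    if len(u): print('gr',v,u.min(),u.max(),px2w(s,u.mean(),v,zb)[:2].round(4))
t=snapshot('top');print(w2px(t,(.5005,.2465,.022)),rect(t,(100,120,40),(125,255,255),.032,(130,195,195,275)))
E
```

```text
rail px 229 292 125 137
rail 232 126 137 [0.4412 0.2188] in [0.452  0.2194]
rail 244 126 137 [0.4404 0.2297] in [0.4512 0.2304]
rail 256 126 137 [0.4395 0.2405] in [0.4503 0.2414]
rail 268 126 137 [0.4387 0.2514] in [0.4494 0.2524]
rail 280 126 137 [0.4378 0.2623] in [0.4486 0.2633]
rail 292 126 137 [0.4369 0.2732] in [0.4477 0.2743]
pad 142 229 309 [0.4573 0.2154] [0.4511 0.2928]
pad 148 229 309 [0.4631 0.2158] [0.4568 0.2935]
pad 154 229 309 [0.4688 0.2161] [0.4626 0.2943]
pad 160 230 309 [0.4746 0.2174] [0.4684 0.295 ]
pad 166 230 309 [0.4805 0.2177] [0.4743 0.2957]
gr 177 244 272 [0.4675 0.2446]
gr 182 237 279 [0.4706 0.2448]
gr 187 233 284 [0.4737 0.2454]
gr 192 229 286 [0.477 0.245]
gr 197 227 289 [0.4802 0.2456]
gr 202 225 291 [0.4834 0.2458]
[160.98093587 234.71741358] (161, array([500.8, 245.7]), array([522. , 243.8], dtype=float32), array([123.1,  57.3]), 4.8, np.float64(11.0))
```

Emit:
play_rows(
  plan=[
    [0,0.15,2,0,0,0],
    [0,0,2,0,0,0],
    [0,0,2,0,0,0],
    [0,0,2,0,0,0],
    [0,0,1,0,0,0],
    [0,0,0.5,0,0,0],
    [0,0,0.2,0,0,0],
    [0,0,0.1,0,0,0],
    [0,0,0,0,0,0],
    [0,0,0,0,0,0],
    [0,0,0,0,0,0],
  ],
)

```text
clock: 7.48
tool_pos: [0.5004, 0.248, 0.05]
orientation: [179.9, 0.1, -175.5]
force: [0.6, 0.0, -1.7]
opening: 0.0398
gripper_force: 30.0
```

```bash
python3 - <<'E'
from m import *
o=get_obs();print(o['clock'],o['tool_pos'],o['orientation'],o['force'])
s=snapshot('wrist');save(s,'w3')
E
```

```text
7.4833 [0.50038698 0.2479729  0.04999809] [ 1.79936648e+02  7.97058727e-02 -1.75467558e+02] [ 0.64156425  0.03553856 -1.70748416]
```

View pics/w3.png

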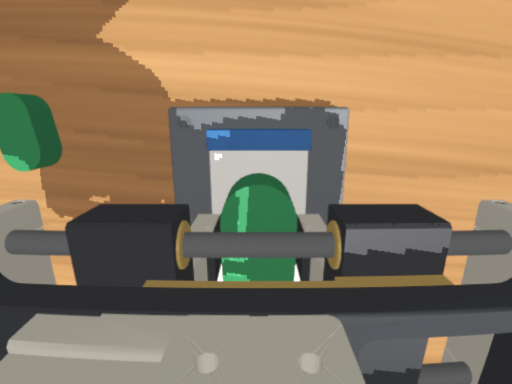

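The blank is centred laterally on the pad (pad u 210–308, blank about 258.5). I check the lengthwise gap, expecting 14 mm from rail to tip.

```bash
python3 - <<'E'
from m import *
s=snapshot('wrist');h=cv2.cvtColor(s['frame'],cv2.COLOR_RGB2HSV)
b=cv2.inRange(h,(100,130,40),(125,255,255));g=cv2.inRange(h,(40,60,20),(90,255,255))
for u in (250,259,268):
    r=np.nonzero(b[110:165,u])[0]+110; t=np.nonzero(g[150:205,u])[0]+150
    print(u,r.min(),r.max(),t.min(),px2w(s,u,r.min()-.5,.032)[:2],px2w(s,u,r.max()+.5,.032)[:2],px2w(s,u,t.min()-.5,.026)[:2])
E
```

```text
250 129 149 175 [0.43891381 0.23995125] [0.45069963 0.24082401] [0.46653138 0.24182911]
259 129 149 174 [0.43850739 0.24499966] [0.45028625 0.24596084] [0.46547539 0.24722985]
268 129 149 175 [0.43809676 0.25004855] [0.44987006 0.25109828] [0.46565339 0.25273225]
```

Emit:
play_rows(
  plan=[
    [0.07,0,0.1,0,0,0],
    [0,0,0.1,0,0,0],
    [0,0,0.08,0,0,0],
    [0,0,0.06,0,0,0],
    [0,0,0.03,0,0,0],
    [0,0,0,0,0,0],
    [0,0,0,0,0,0],
    [0,0,0,0,0,0],
  ],
)

```text
clock: 8.25
tool_pos: [0.4992, 0.2475, 0.046]
orientation: [180.0, 0.0, -175.5]
force: [-3.0, -0.6, 5.9]
opening: 0.0399
gripper_force: 30.0
```

Contact is felt (about +7 N). Release and retreat.

Emit:
play_rows(
  plan=[
    [0,0,0,0,0,0],
    [0,0,0,0,0,0],
    [0,0,0,0,0,0],
    [0,0,0,0,0,0],
    [0,0,0,0,0,0],
    [0,0,0,0,0,0],
    [0,0,0,0,0,0],
    [0,0,0,0,0,0],
  ],
  grip=8.76,
)

```text
clock: 8.92
tool_pos: [0.4992, 0.2475, 0.0453]
orientation: [-180.0, -0.0, -175.5]
force: [-0.3, 0.3, -0.1]
opening: 0.0854
gripper_force: 0.0
```

Emit:
play_rows(
  plan=[
    [0,0,-0.5,0,0,0],
    [0,0,-1,0,0,0],
    [0,0,-2,0,0,0],
    [0,0,-3,0,0,0],
    [0,0,-3,0,0,0],
    [0,0,-3,0,0,0],
    [0,0,-3,0,0,0],
    [0,-3,0,0,0,0],
    [0,-3,0,0,0,0],
    [0,-3,0,0,0,0],
    [0,-3,0,0,0,0],
    [0,-3,0,0,0,0],
    [0,-3,0,0,0,0],
    [0,-3,0,0,0,0],
    [0,0,0,0,0,0],
    [0,0,0,0,0,0],
    [0,0,0,0,0,0],
  ],
)

```text
clock: 10.33
tool_pos: [0.5159, 0.0381, 0.2012]
orientation: [180.0, 0.1, -175.5]
force: [0.2, 0.0, 0.2]
opening: 0.0874
gripper_force: 0.0
```

```bash
python3 - <<'E'
from m import *
o=get_obs();print(o['clock'],o['tool_pos'],o['force'],np.abs(o['qvel']).max())
t=snapshot('top');s=snapshot('scene')
save(t,'t4',(120,170,320,300))
print('green top',rect(t,(40,60,30),(90,255,255),.052,(130,195,195,275)))
print('blue',rect(t,(100,120,40),(125,255,255),.032,(130,195,195,275)))
print('pad',rect(t,(0,0,150),(179,60,255),.022,(140,200,185,270)))
for c in('scene','top'):print([(np.round(d['position'],4),round(d['score'],2)) for d in spot_point(c,'green_center')])
save(s,'s4',(250,120,420,240))
E
```

```text
10.3333 [0.5159112  0.03806325 0.20118034] [1.56984577e-01 1.61466027e-04 2.46925729e-01] 1.176839411672016
green top (325, array([508.5, 244.1]), array([511.6, 245.8], dtype=float32), array([50.3, 41.3]), -0.8, np.float64(-36.8))
blue (111, array([556.9, 250.3]), array([557. , 250.3], dtype=float32), array([57.2, 10.4]), -85.5, np.float64(-85.6))
pad (690, array([497.2, 246.3]), array([527.3, 245.8], dtype=float32), array([160.3, 101.8]), 2.2, np.float64(21.0))
[(array([0.5011, 0.2486, 0.0348]), 0.56), (array([0.4566, 0.0859, 0.0096]), 0.51), (array([ 0.7673, -0.1497,  0.0105]), 0.46)]
[(array([0.5026, 0.25  , 0.0341]), 0.93), (array([ 0.7686, -0.1523,  0.0114]), 0.53)]
```

View pics/t4.png

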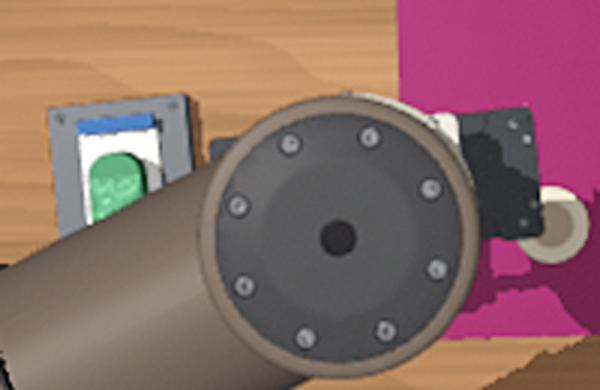

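View pics/s4.png

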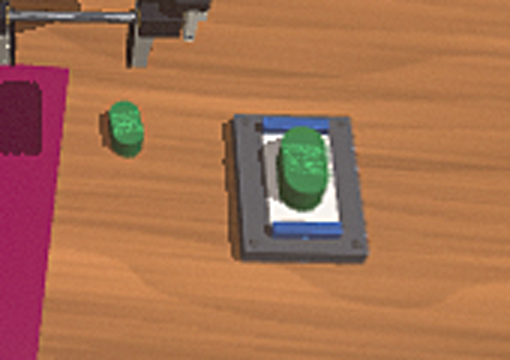

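The top view is partly hidden by the arm. The scene crop shows the blank flat between the rails on the white pad, with the gripper clear. One numeric check of centring from the scene camera.

```bash
python3 - <<'E'
from m import *
s=snapshot('scene');h=cv2.cvtColor(s['frame'],cv2.COLOR_RGB2HSV);box=np.zeros((384,512),np.uint8);box[150:215,325:375]=255
g=cv2.inRange(h,(40,60,20),(90,255,255))&box;b=cv2.inRange(h,(100,120,30),(125,255,255))&box
v,u=np.nonzero(g);um=np.median(u)
print('far tip',px2w(s,u[v==v.min()].mean(),v.min()-.5,.052),'near tip',px2w(s,u[v==v.max()].mean(),v.max()+.5,.022))
v,u=np.nonzero(b)
for n,k in(('far',v<180),('near',v>=180)):
    print(n,px2w(s,u[k].mean(),v[k].mean(),.030 if n=='far' else .029))
E
```

```text
far tip [0.46581813 0.24504703 0.052     ] near tip [0.53539513 0.25254066 0.022     ]
far [0.44673363 0.24122958 0.03      ]
near [0.55843372 0.2539136  0.029     ]
```

```bash
python3 -c "
from plant import *
print(close_job())"
```

```text
the job is handed in; nothing more can be done
None
```

The green blank is set down flat on the white pad, about 2 mm from centre by the camera check, lengthwise between the rails and over the pin (the pin itself was not measured). The gripper is clear, no move was made near the slate, and the job was handed in at about 10.4 s; no verdict came back.

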